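Draw a slipped stitching template into line with a tapered pin

ROBOT

A 6-joint arm with a two-finger parallel gripper is mounted at the origin on the work surface. World frame = base frame: x ahead of the robot, y to its left, z up, the work surface at z = 0. Lengths are in mm, angles in rad, forces in N, time in s.
With the tool pointing down it reaches from about 350 to 775 mm from the base axis. Payload 7.3 kg.
Tool frame: the origin (TCP) lies midway between the tips of the shut fingers; the grasp point (between the pads) lies 19 mm behind it; z points along the fingers, y is the line along which they close (so a half turn about z gives the same grasp; the last joint's range is limited). The gripper opens to 92 mm and grips with 3 to 60 N. Pads are 19 mm wide; open, the fingers measure 130 mm over their backs; the gripper's body (75 mm by 190 mm) begins 47 mm behind the grasp point.
Start: joints at [1.017, 0.342, 1.524, -0, 1.275, -0.146], TCP at [208.198, 481.974, 226.741] pointing down, gripper open.
Joint ranges: [-2.53, 2.53], [-0.77, 2.02], [0.04, 2.7], [-1, 4.14], [0.28, 2.66], [-3.11, 3.11]. Speed limits (rad/s): [2.57, 2.57, 3.14, 3.14, 3.14, 3.14].

INTERFACE

Orientations are given as [roll, pitch, yaw] about the fixed x, y, z axes, in that order (R = Rz(yaw) Ry(pitch) Rx(roll)).
In Python, from plant import * gives the robot as it stands.
- The arm moves only by the tool step_arm, never from a script. Its argument "deltas" is one flat list of numbers, 5 for each row, row after row: the shift along the world's x, y, z in mm, then the turn about the world's z in degrees, then the finger opening in mm, from 0 to 91.8. In form: [tx, ty, tz, turn, gripper, tx, ty, tz, turn, gripper, ...]. A call has exactly 10 rows; each row shifts and turns the commanded pose from where the row before left it; what a row does not reach is not made up. A row lasts 1/8 s, in which the tool goes at most 62.5 mm and 10.7 degrees, less where a joint would pass 70% of its speed; a pose out of reach is approached as far as the arm can. A call is refused whole if a number of a shift passes 62.5 or a number of a turn 10.7, either way. A call with a gripper value outside its range is refused whole. The fingers move at their own pace and stop on an object; the grip force is fixed at half the most. Time passes only in rows, so rows that do not move let the fingers close, or fill a call up. It gives the time, the measured TCP pose, the force, the opening and the grip force at its end, in the units of the state.
- get_obs(): the state, without advancing time (a new reading comes with each control period).
- capture(name): name is "side" or "top"; returns the picture (420x560x3 uint8, red, green, blue); there is no depth.
- camera_params(name): a dict with "mtx" (3x3 intrinsics, pixels), "k1" (the pictures are not rectified: a ray, as slopes to the right and down, at radius r is drawn at 1 + k1 r^2 times it, then the intrinsics apply), "rvec" (rotation vector, rad) and "tvec" (3), from world to camera coordinates, as OpenCV has them. Camera axes: x right, y down, z forward; pixel columns grow to the right and rows downward; lengths in mm; the calibration is good to about 2 mm. A picture is of the moment at which its call begins. camera_params takes no time and is no camera call.
- close_job(): hands the job in; it is judged then, once.
The state is a dict: "time": time; "joint_positions": joint angles; "dq": joint speeds; "tau": joint torques, N m; "tool_pos": TCP position; "tcp_rot": TCP orientation; "contact_force": force on the tool from outside, world axes, zero at the start; "moment": the same for the moment, N m; "grip_width": finger opening in mm; "finger_force": force on a finger pad.
Only numpy, scipy, OpenCV 4.12 (cv2) and the standard library are available. Lean on these libraries where they do the work, as an engineer would, in place of code of your own. Each camera call takes 0.05 s, during which the arm holds its last target. There are 200 camera calls.

TASK

The stitching template on the sloping blue jig has slipped sideways. Take the red-handled tapered pin from the tool block and drive it through the template's large hole and the matching hole in the jig below until its collar sits flat on the template, so that the pin, not the fingers, pulls the two holes into line; leave it there, then swing the yellow-barred clamp lever fully over, away from you, to lock it. Leave the other tools and things on the bench where they are.

Things in the scene. Friction and masses are not known exactly. Their poses are not given: they have to be found in the camera images.
- pin: loose tapered steel drift pin with a red square handle, 138 mm long, 0.22 kg (varies), standing handle-up in one of the three holes of the tool block, held by its collar. Origin at the tip (lowest point), z along the pin from tip to handle. Square handle 28 x 28 mm, flats facing the body's x and y, from 68 to 138 mm above the tip.
- pin_tip (a point): the point at the pin's tip, same frame as pin. From here up: cone from 6 mm to 25 mm diameter over 40 mm, straight shank of 25 mm diameter up to 60 mm, round collar of 38 mm diameter from 60 to 68 mm, then the handle.
- pin_collar (a point): point on the pin's axis at the underside of the collar, 60 mm from the tip; same axes as pin.
- rack: fixed wooden tool block 80 (x) x 210 (y) x 75 mm high, origin at the centre of its underside; three vertical through holes 30 mm wide at y = -80, 0 and +80 mm, one tool in each; collars rest on its top.
- bore (a point): centre of the hole (26 mm diameter, through 16 mm, free below) in the jig's fixed blue deck plate, at its upper face, 110 mm above the bench. The deck slopes up at 25 degrees away from the robot: z is the slope's normal and the hole's axis, leaning 25 degrees toward the robot; x runs up the slope, y across. Plate: 75 mm up and down the slope from here, 90 mm to -y, 140 mm to +y.
- template: bright aluminium template plate, 110 (up the slope) x 140 (across) x 10 mm, lying on the deck between two dark rails that rise 14 mm; it slides only along the deck's y (across the slope, up to 11 mm either way) against about 4 N of friction; at the start 4 to 9 mm off toward +y. Origin at the centre of its underside, axes as bore. Shift it with the pin only, never with fingers or arm.
- template_hole (a point): centre of the template's large hole (26 mm diameter, through 10 mm) at its upper face, 10 mm above the deck along the slope normal; axes as bore. In line when its y in the bore's frame is 0.
- clamp (a joint): angle of the clamp lever in rad, about the deck's y: 0 to 0.2 open at the start (lever leans down the slope toward the robot, 0.35 rad from the slope normal at 0); grows as it swings up the slope and away from the robot; 1.1 is the stop, fully over. Stiff hinge, 0.2 Nm, stays where it is left.
- clamp_hinge (a point): point on the clamp's hinge axis in the plane of the lever: 118 mm to +y of the bore and 25 mm above the deck; axes as bore. Its shaft, 26 mm thick at most, runs from here 56 mm toward the bore, over the template's edge.
- clamp_bar (a point): centre of the yellow crossbar (18 mm diameter, 50 mm long along the deck's y) at the end of the clamp lever, 90 mm from the hinge; the lever is a 12 mm steel rod.
- punch: loose punch with a black rounded handle (28 mm across at most, 130 mm long overall) standing in the tool block; origin at its lower end. Bystander: leave it in place.
- burnisher: loose burnisher with a pale wooden rounded handle, same shape and size as the punch, standing in the tool block; origin at its lower end. Bystander: leave it in place.
- spool_green: loose spool of thread, green, 44 mm across and 70 mm tall, standing on the bench; origin at the centre of its foot. Bystander: leave it alone.
- spool_amber: loose spool of thread, amber, 44 mm across and 70 mm tall, standing on the bench; origin at the centre of its foot. Bystander: leave it alone.
- spool_navy: loose spool of thread, navy, 44 mm across and 70 mm tall, standing on the bench; origin at the centre of its foot. Bystander: leave it alone.
- cup: loose white cup, 72 mm across, 90 mm tall; origin at the centre of its foot. Bystander: leave it alone.
- jar: loose white jar, 60 mm across, 75 mm tall; origin at the centre of its foot. Bystander: leave it alone.
- mallet: loose wooden mallet 250 mm long lying on the bench. Bystander: leave it alone.
Not all that is in view belongs to the job. Of the things shaped like the pin, the steel one is meant.

How it is judged:
By the outcome, as a careful person would: the job done as asked, in the order asked, and still so for the second after the job is handed in, with the robot touching nothing.
It also fails if it takes over 53 s, if anything falls off the work surface, if the arm or the gripper's body presses on something with over 40 N, if the wrist force passes 120 N, or if a joint passes its speed limit or range.

## Working session

There is one attempt and no reset: what is moved stays moved. The work goes in short steps, Python scripts to look and compute and a tool call to move; the robot and the scene stay as the last step left them, time stands still between calls to the robot, and variables do not carry over. Pictures are saved under pics/ and viewed, at most 10 in all, crops included, and the job is handed in when it is done.

Besides the shell and the picture viewer there is one more tool, called by a JSON object that holds its "api" and its "payload". step_arm: Moves the arm, as the interface text tells. Its arguments: {"type":"object","properties":{"deltas":{"type":"array","items":{"type":"number"}}},"required":["deltas"]}

```bash
mkdir -p pics; ls; python3 - <<'E'
from plant import *
import cv2
for n in("side","top"):
    im=capture(n); cv2.imwrite(f"pics/{n}0.png",im[:,:,::-1]); 
    p=camera_params(n);print(n,p)
print(get_obs())
E
```

```text
pics
side {'mtx': array([[423.21604469,   0.        , 276.03771168],
       [  0.        , 423.21604469, 202.74162326],
       [  0.        ,   0.        ,   1.        ]]), 'k1': -0.09854575301960683, 'rvec': array([ 2.16495524, -0.75887623,  0.37929472]), 'tvec': array([-435.75910288,  313.95072127,  919.58052523])}
top {'mtx': array([[470.39855562,   0.        , 283.1612999 ],
       [  0.        , 470.39855562, 211.51423495],
       [  0.        ,   0.        ,   1.        ]]), 'k1': -0.06679353870476175, 'rvec': array([ 2.13472093, -2.08227996,  0.1803772 ]), 'tvec': array([   9.31856524,  566.88560466, 1366.98195471])}
{'time': 0.1, 'joint_positions': array([ 1.01699806e+00,  3.42648277e-01,  1.52494616e+00,  1.24553590e-05,
        1.27540410e+00, -1.46014145e-01]), 'dq': array([-0.00046067, -0.00107562, -0.00095756,  0.00051857, -0.00018721,
       -0.00063434]), 'tau': array([ 1.57420240e-03, -4.32005560e+01, -2.44693476e+01,  7.19637168e-02,
        5.27219230e-02, -6.05649188e-05]), 'tool_pos': array([207.98558683, 481.63533241, 226.10833188]), 'tcp_rot': array([-3.14020347e+00, -2.16333443e-04,  2.73380474e+00]), 'contact_force': array([ 0.91759044, -0.5389367 ,  0.0610686 ]), 'moment': array([-0.02110392, -0.00870346,  0.019393  ]), 'finger_force': 0.0, 'grip_width': 92.086673627468}
```

View pics/side0.png

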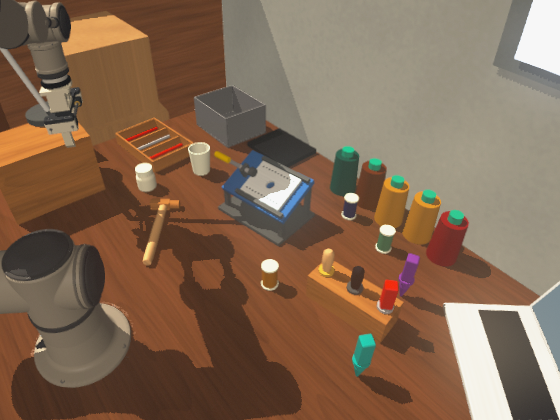

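View pics/top0.png

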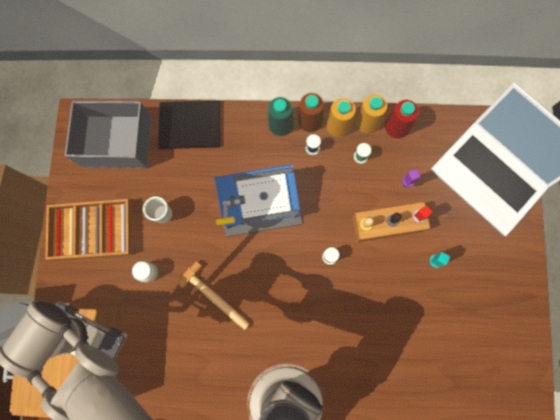

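The side view shows the red pin handle at about (388,296) in the rack and the jig at about (268,190). The top view has the red handle at (423,213), the jig hole at (264,196) and the yellow bar at (226,221). The purple and teal pin-shaped things are decoys. I'll enlarge both areas.

```bash
cat > h.py <<'E'
import numpy as np,cv2
from scipy.optimize import least_squares
from plant import camera_params
P={n:camera_params(n) for n in("side","top")}
def proj(n,X):
    p=P[n]; d=np.array([p['k1'],0,0,0,0.])
    return cv2.projectPoints(np.array(X,float).reshape(-1,3),p['rvec'],p['tvec'],p['mtx'],d)[0][:,0]
def tri(s,t):
    f=lambda X:np.r_[proj("side",X)[0]-s,proj("top",X)[0]-t]
    r=least_squares(f,[600,0,100.]);return r.x.round(1),np.abs(r.fun).max().round(2)
def onplane(n,uv,z):
    r=least_squares(lambda q:proj(n,[q[0],q[1],z])[0]-uv,[600,0.]);return r.x.round(1)
def crop(im,x,y,w,h,s):
    c=cv2.resize(im[y:y+h,x:x+w],None,fx=s,fy=s,interpolation=cv2.INTER_CUBIC)
    for k in range(0,w,10): 
        cv2.line(c,(k*s,0),(k*s,10 if (x+k)%50 else 24),(0,255,0),1)
    for k in range(0,h,10): cv2.line(c,(0,k*s),(10 if (y+k)%50 else 24,k*s),(0,255,0),1)
    cv2.putText(c,f"{x},{y} x{s}",(30,20),0,.5,(255,255,255),1)
    return c
E
python3 - <<'E'
from h import *
s=cv2.imread("pics/side0.png");t=cv2.imread("pics/top0.png")
a=np.hstack([crop(s,210,140,110,100,7)[:, :770]]);cv2.imwrite("pics/a.png",a[:600])
cv2.imwrite("pics/b.png",crop(t,210,160,100,75,8))
c=np.vstack([crop(s,300,240,110,100,5)[:500],]);d=crop(t,350,195,90,50,5)
m=np.zeros((600,800,3),np.uint8);m[:350]=crop(s,310,245,100,90,5)[0:350,:500].shape and 0
x=crop(s,310,245,100,90,4);m[:360,:400]=x
x=crop(t,350,195,100,50,4);m[:200,400:800]=x
m[360:600,0:480]=crop(t,390,195,80,40,6);m[210:600,490:800]=crop(s,370,270,62,78,5)
cv2.imwrite("pics/c.png",m)
E
```

```text
(no output)
```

View pics/a.png

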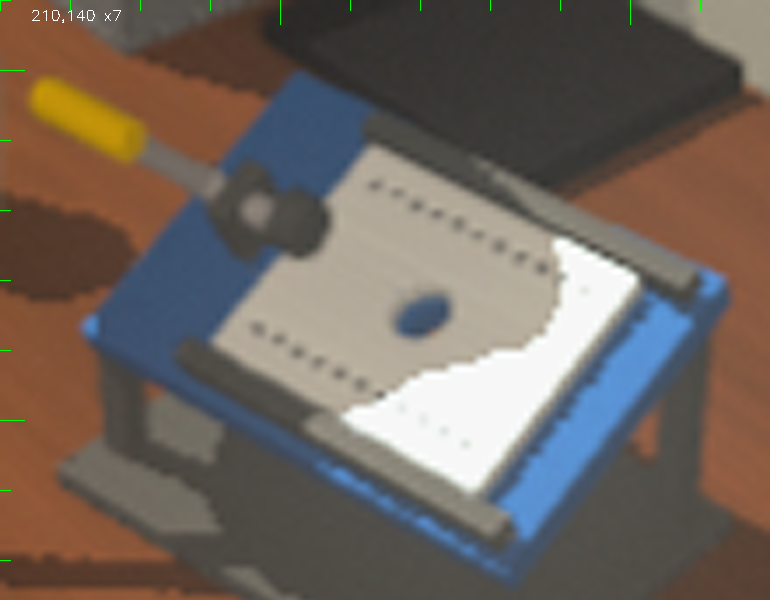

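View pics/b.png

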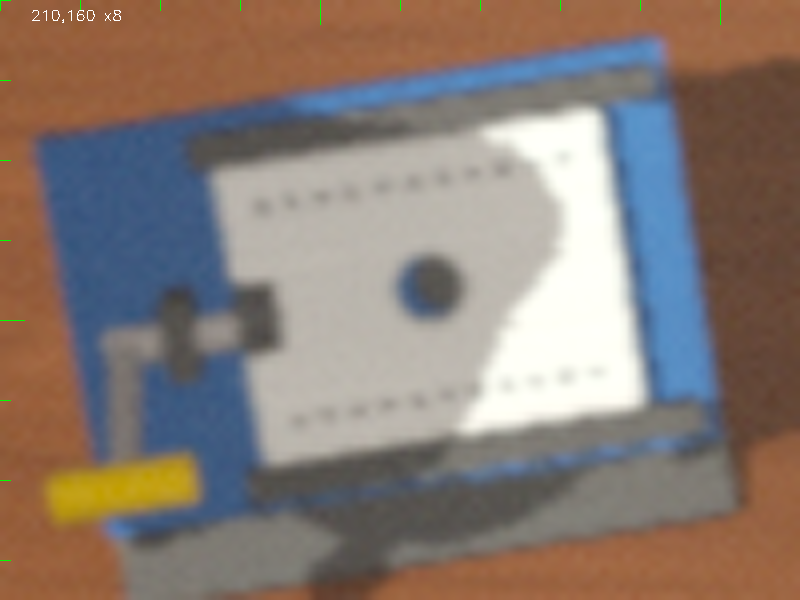

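View pics/c.png

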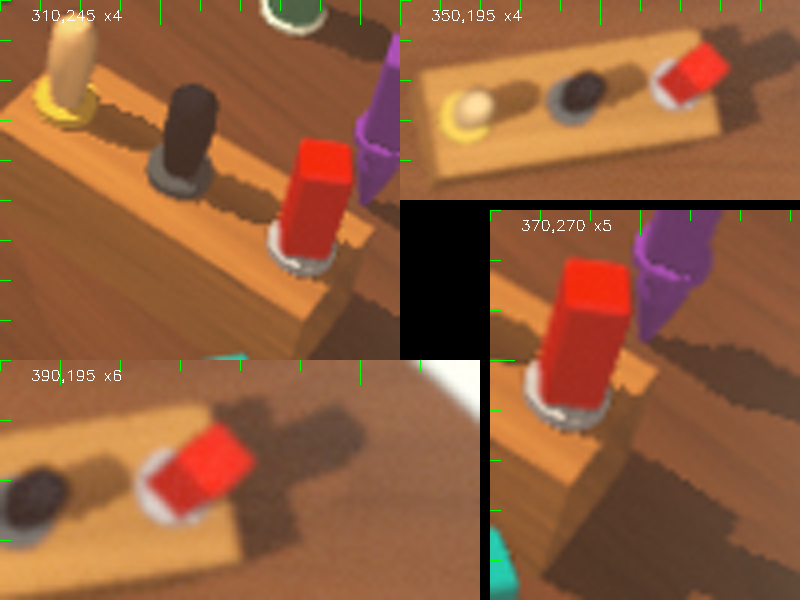

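Crops: template hole centre at side-crop (423,315) and top-crop (430,287); bar centre at (88,120) and (123,488). The pin's square handle is turned relative to the rack. Next I fit the jig and pin models to the corner pixels.

```bash
cat > fit.py <<'E'
from h import *
S=lambda u,v:np.array([210+(u+.5)/7-.5,140+(v+.5)/7-.5])
T=lambda u,v:np.array([210+(u+.5)/8-.5,160+(v+.5)/8-.5])
from scipy.spatial.transform import Rotation as R
def Rd(yaw): return (R.from_euler('z',yaw)*R.from_euler('y',-np.radians(25))).as_matrix()
th=lambda dy:[0,dy,10]
pts=[((75,140,0),0,S(298,72),T(38,138)),((75,-90,0),0,S(728,288),T(664,40)),((-75,140,0),0,S(86,325),None),
((55,70,10),1,S(375,148),T(212,165)),((55,-70,10),1,S(640,278),T(603,107)),((-55,-70,10),1,S(478,490),T(650,408)),((-55,70,10),1,None,None),
((0,0,10),1,S(422,315),T(430,287))]
def model(q,loc,m): 
    return q[:3]+Rd(q[3])@(np.array(loc,float)+[0,m*q[4],0])
def res(q):
    r=[]
    for loc,m,s,t in pts:
        X=model(q,loc,m)
        if s is not None:r+=list(proj("side",X)[0]-s)
        if t is not None:r+=list(proj("top",X)[0]-t)
    return np.array(r)
if __name__=="__main__":
    r=least_squares(res,[600,0,110,0,6],loss='soft_l1');q=r.x
    print("bore,yaw,dy",q.round(3));print(res(q).round(1))
    print("hole tri",tri(S(422,315),T(430,287)),"model",model(q,(0,0,10),1))
    b=tri(S(88,120),T(123,488));print("bar",b)
    L=Rd(q[3]).T@(b[0]-q[:3]);print("bar local",L,"from hinge",L-[0,118,25],"angle",np.arctan2(L[0],L[2]-25)+.35)
    np.save("q.npy",q)
    s=cv2.imread("pics/side0.png");t=cv2.imread("pics/top0.png")
    ft=lambda u,v:np.array([390+(u+.5)/6-.5,195+(v-360+.5)/6-.5]);fs=lambda u,v:np.array([370+(u-490+.5)/5-.5,270+(v-210+.5)/5-.5])
    print("pin top centre tri",tri(fs(597,284),ft(217,461)))
    ct=[ft(217,422),ft(255,462),ft(217,497),ft(179,460)];cs=[fs(567,258),fs(629,264),fs(627,309),fs(562,304)]
    def pr(p):
        a=p[3]+np.pi/2*np.arange(4)+np.pi/4
        C=np.c_[p[0]+19.8*np.cos(a),p[1]+19.8*np.sin(a),np.full(4,p[2])]
        o=[]
        for n,c in(("top",ct),("side",cs)):
            z=proj(n,C)
            for k in c: d=z-k;o+=list(d[np.argmin((d**2).sum(1))])
        return np.array(o)
    best=min((least_squares(pr,[*tri(fs(597,284),ft(217,461))[0],y]) for y in np.arange(0,1.57,.2)),key=lambda r:r.cost)
    print("pin",best.x.round(3),best.cost,best.fun.round(1))
    # collar ellipse centre (z~79) and rack corners
    print("rack corners top z75",[onplane("top",[350+u/4,195+v/4],75) for u,v in((22,72),(297,30),(322,133),(38,182))])
    print("side z75",[onplane("side",[310+u/4,245+v/4],75) for u,v in((375,230),(300,320),(0,122))])
    print("obst", [onplane("top",p,75) for p in([331,256],[313,143],[363,152],[411,179],[440,259])])
E
python3 fit.py
```

```text
bore,yaw,dy [6.06860e+02 7.36990e+01 1.07308e+02 1.81000e-01 6.73400e+00]
[ 0.4 -0.1 -0.  -0.2 -0.1 -0.6  0.1 -0.2 -0.5  0.7  0.  -0.2  0.8  0.4
 -0.1  0.3 -0.2  0.2 -0.6  0.4 -0.6 -0.9  0.  -0.4  0.5 -0.2]
hole tri (array([601.9,  80.9, 114. ]), np.float64(0.15)) model [601.49061391  79.56193421 116.37138285]
bar (array([511.1, 177.4, 193.9]), np.float64(0.21))
bar local [-31.85573042 119.24562285 110.3979353 ] from hinge [-31.85573042   1.24562285  85.3979353 ] angle -0.0070397424773746
pin top centre tri (array([ 557.4, -380.7,  152. ]), np.float64(0.17))
pin [ 557.586 -380.447  151.984    0.716] 3.0597905361198676 [ 0.3 -0.6  0.7  0.2 -0.2  0.7 -0.6 -0.7 -1.  -0.9 -0.2 -0.3  0.8  1.1
  0.2  0.2]
rack corners top z75 [array([ 563. , -192.4]), array([ 599.7, -398.4]), array([ 522.1, -414.7]), array([ 480.9, -204. ])]
side z75 [array([ 601.3, -401.7]), array([ 522.4, -413.4]), array([ 490.4, -211.9])]
obst [array([ 433.3, -120.6]), array([779.1, -62.9]), array([ 753.5, -216.1]), array([ 671.5, -360.6]), array([ 431.5, -439.9])]
```

```bash
cat > fit2.py <<'E'
from fit import *
f=lambda p:np.array([p[0],p[1],110,p[2],p[3]])
r=least_squares(lambda p:res(f(p)),[600,70,.18,6],loss='soft_l1');q=f(r.x);np.save("q.npy",q)
print(q.round(3),res(q).round(1))
n=Rd(q[3])[:,2];print("n",n,"hole",model(q,(0,0,10),1),"aligned hole",model(q,(0,0,10),0),"seated grasp s=118",model(q,(0,0,68),0), "hinge",model(q,(0,118,25),0))
E
python3 fit2.py
```

```text
[6.05792e+02 7.26220e+01 1.10000e+02 1.82000e-01 6.79400e+00] [ 0.3 -0.6  0.2 -0.  -0.  -1.1  0.4 -0.1 -0.6  0.3 -0.1 -0.7  1.   0.5
 -0.1 -0.1  0.1  0.3 -0.7 -0.  -0.2 -0.7 -0.  -0.8  0.8 -0. ]
n [-0.41565178 -0.07641854  0.90630779] hole [600.40651255  78.5404744  119.06307787] aligned hole [601.63506017  71.85822168 119.06307787] seated grasp s=118 [577.52725696  67.42594631 171.62892952] hinge [574.06332613 186.76681961 132.65769468]
```

{"api": "step_arm", "payload": {"deltas": [25, -50, 2, -6.4, 70, 25, -55, 2, -6.4, 70, 25, -55, 2, -6.4, 65, 25, -55, 2, -6.4, 60, 25, -55, 2, 0, 60, 20, -55, 0, 0, 60, 20, -58, 0, 0, 60, 20, -58, 0, 0, 60, 20, -58, 0, 0, 60, 20, -58, 0, 0, 60]}}

```text
time: 1.35
tool_pos: [433.4, -77.0, 236.7]
tcp_rot: [3.141, -0.0, 2.287]
contact_force: [0.8, 0.5, 0.7]
grip_width: 59.7
finger_force: 0.0
```

{"api": "step_arm", "payload": {"deltas": [20.7, -50.6, 0, 0, 60, 20.7, -50.6, 0, 0, 60, 20.7, -50.6, 0, 0, 60, 20.7, -50.6, 0, 0, 60, 20.7, -50.6, 0, 0, 60, 20.7, -50.6, 0, 0, 60, 0, 0, 0, 0, 60, 0, 0, -30, 0, 60, 0, 0, -20, 0, 60, 0, 0, 0, 0, 60]}}

```text
time: 2.6
tool_pos: [556.5, -377.1, 184.9]
tcp_rot: [-3.141, -0.005, 2.288]
contact_force: [-0.1, 0.0, 0.3]
grip_width: 60.0
finger_force: 0.0
```

```bash
python3 - <<'E'
from h import *
from plant import *
s=capture("side");t=capture("top");o=get_obs();print(o['tool_pos'],proj("top",o['tool_pos']),proj("side",o['tool_pos']))
cv2.imwrite("pics/d.png",np.hstack([crop(s[:,:,::-1],340,220,80,120,5),crop(t[:,:,::-1],390,170,80,100,5)[:500].copy() if 0 else cv2.copyMakeBorder(crop(t[:,:,::-1],380,160,80,100,5),0,100,0,0,0)]))
E
```

```text
[ 557.6026681  -378.18030168  187.6040985 ] [[428.52959148 208.63966429]] [[393.36632587 272.42257564]]
```

View pics/d.png

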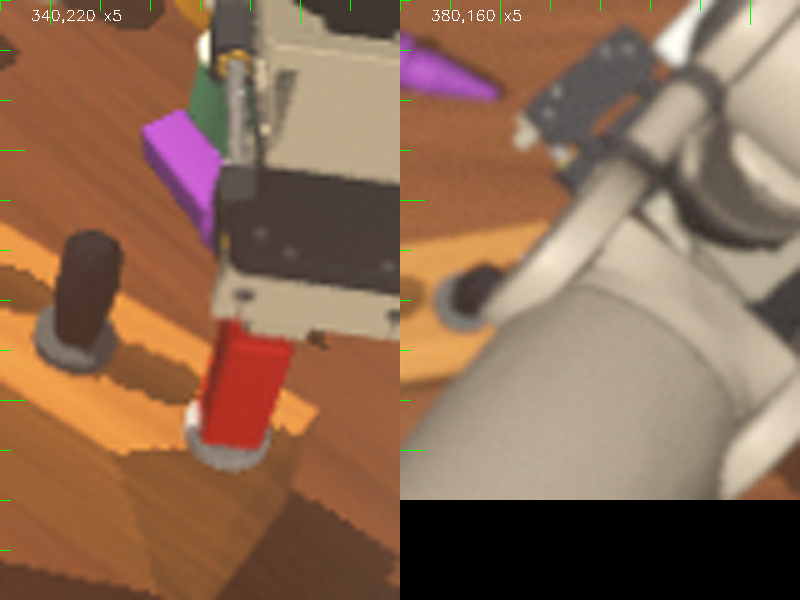

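The picture shows the gripper straddling the red handle, whose top is near (386,284) in the side view. I'll go down and close.

{"api": "step_arm", "payload": {"deltas": [0, -1.8, -15, 0, 60, 0, 0, -20, 0, 60, 0, 0, -20, 0, 60, 0, 0, -17.5, 0, 60, 0, 0, 0, 0, 60, 0, 0, 0, 0, 15, 0, 0, 0, 0, 15, 0, 0, 0, 0, 15, 0, 0, 0, 0, 15, 0, 0, 0, 0, 15]}}

```text
time: 3.95
tool_pos: [557.5, -380.6, 114.7]
tcp_rot: [3.141, 0.001, 2.287]
contact_force: [-0.4, -0.3, 1.9]
grip_width: 28.2
finger_force: 30.0
```

{"api": "step_arm", "payload": {"deltas": [0, 0, 10, 0, 15, 0, 0, 20, 0, 15, 0, 0, 25, 0, 15, 0, 0, 30, 0, 15, 0, 0, 30, 0, 15, 0, 0, 25, 0, 15, 3, 20, 10, 5, 15, 4, 35, 0, 8, 15, 4, 45, 0, 8, 15, 5, 50, 0, 8, 15]}}

```text
time: 5.2
tool_pos: [573.2, -229.4, 264.4]
tcp_rot: [3.141, -0.0, 2.797]
contact_force: [1.2, 1.2, -2.0]
grip_width: 28.0
finger_force: 30.0
```

{"api": "step_arm", "payload": {"deltas": [5, 55, 0, 8, 15, 5, 55, 0, 8, 15, 5, 55, 0, 8, 15, 4, 50, 0, 6.4, 15, 4, 40, 0, 0, 15, 3, 30, 0, 0, 15, 1.5, 16, 0, 0, 15, 0, 4.8, -10, 0, 15, 0, 0, -20, 0, 15, 0, 0, 0, 0, 15]}}

```text
time: 6.45
tool_pos: [599.8, 74.2, 232.2]
tcp_rot: [3.141, -0.004, -2.961]
contact_force: [-0.5, -0.7, -1.3]
grip_width: 28.1
finger_force: 30.0
```

```bash
python3 - <<'E'
from h import *
from plant import *
s=capture("side");t=capture("top");o=get_obs();print(o['tool_pos'],o['tcp_rot'],o['contact_force'],o['moment'],o['grip_width'])
cv2.imwrite("pics/e.png",crop(s[:,:,::-1],200,80,130,120,5))
E
```

```text
[600.94760734  74.43829817 234.32021395] [-3.14153988e+00 -3.55059484e-04 -2.96063629e+00] [-0.06237214  0.27361062 -1.02735669] [ 0.11049422 -0.03079102  0.02467986] 28.27845230658558
```

View pics/e.png

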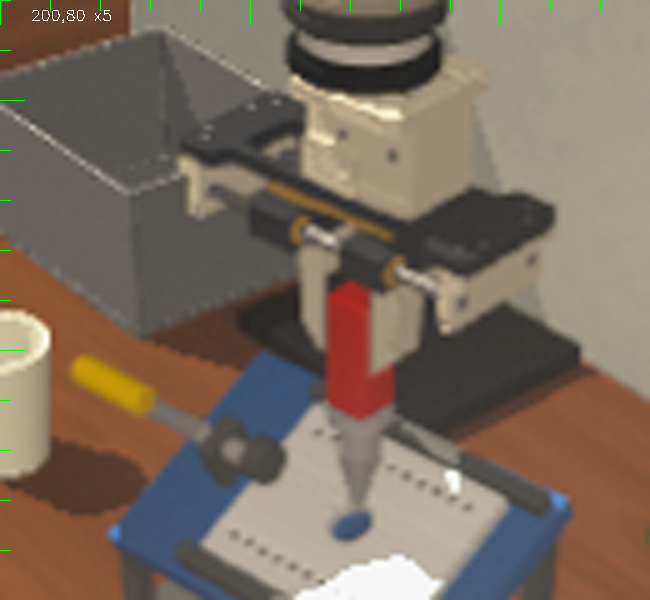

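The picture shows the pin hanging vertical, tip at about (271,182) just over the template hole at (270,185). Now down 32 mm, shifted slightly uphill.

{"api": "step_arm", "payload": {"deltas": [3, 0.5, -5, 0, 15, 0, 0, -7, 0, 15, 0, 0, -7, 0, 15, 0, 0, -7, 0, 15, 0, 0, -6, 0, 15, 0, 0, 0, 0, 15, 0, 0, 0, 0, 15, -4, -0.7, 0, 0, 15, -4, -0.7, 0, 0, 15, 0, 0, 0, 0, 15]}}

```text
time: 7.8
tool_pos: [596.4, 74.2, 202.9]
tcp_rot: [-3.141, 0.002, -2.96]
contact_force: [0.5, -0.1, -0.8]
grip_width: 28.0
finger_force: 30.0
```

{"api": "step_arm", "payload": {"deltas": [-5, -0.9, -0.8, 0, 15, -5, -0.9, -0.8, 0, 15, -5, -0.9, -1.2, 0, 15, -5, -0.9, -1.2, 0, 15, 0, 0, 0, 0, 15, -5, -0.9, -2, 0, 15, -5, -0.9, -2, 0, 15, -5, -0.9, -2.5, 0, 15, -5, -0.9, -2.5, 0, 15, 0, 0, 0, 0, 15]}}

```text
time: 9.05
tool_pos: [555.0, 67.2, 188.8]
tcp_rot: [3.141, -0.002, -2.959]
contact_force: [0.6, 4.3, 2.8]
grip_width: 27.7
finger_force: 30.0
```

```bash
python3 - <<'E'
from h import *
from plant import *
s=capture("side");t=capture("top");o=get_obs();print(o['tool_pos'],o['tcp_rot'],o['contact_force'],o['moment'],o['grip_width'])
cv2.imwrite("pics/f.png",crop(s[:,:,::-1],200,80,130,120,5))
E
```

```text
[555.15363194  67.24679922 188.74067457] [ 3.14119687e+00 -2.10392358e-03 -2.95940883e+00] [0.91172878 3.60329709 1.24864522] [ 0.96087643 -0.08740093  0.08895641] 27.556752021470412
```

View pics/f.png

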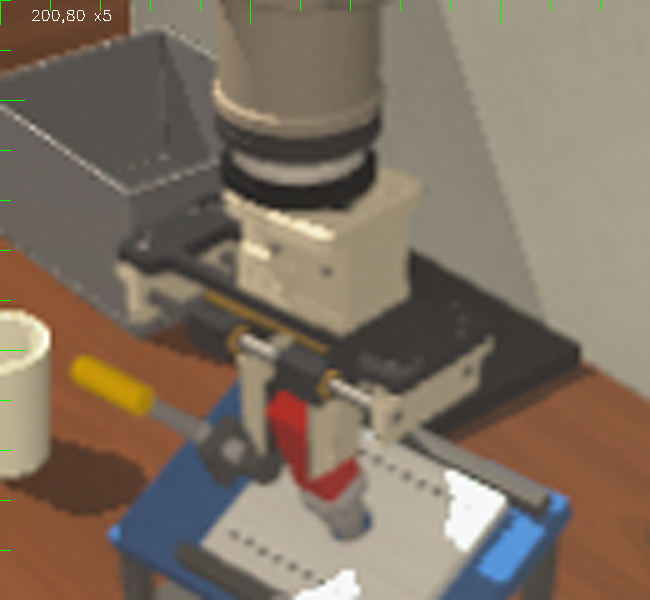

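The picture shows the pin tilted, lying roughly along the slope's normal, with its cone in the hole at about (270,184). Next I'll drive it in along the normal.

{"api": "step_arm", "payload": {"deltas": [1.6, -0.2, -2.2, 0, 15, 1.6, -0.2, -2.2, 0, 15, 1.6, -0.2, -2.2, 0, 15, 1.6, -0.2, -2.2, 0, 15, 0, 0, 0, 0, 15, 1.6, -0.2, -2.3, 0, 15, 1.6, -0.2, -2.3, 0, 15, 1.6, 0, -2.3, 0, 15, 1.6, 0, -2.3, 0, 15, 0, 0, 0, 0, 15]}}

```text
time: 10.4
tool_pos: [568.3, 66.0, 170.3]
tcp_rot: [3.141, -0.002, -2.96]
contact_force: [-0.5, 3.9, -2.9]
grip_width: 27.8
finger_force: 30.0
```

{"api": "step_arm", "payload": {"deltas": [1, 0.2, -2.2, 0, 15, 1, 0.2, -2.2, 0, 15, 1, 0.2, -2.2, 0, 15, 1, 0.1, -2.2, 0, 15, 0, 0, 0, 0, 15, 1, 0.2, -2.2, 0, 15, 1, 0.2, -2.2, 0, 15, 1, 0.2, -2.2, 0, 15, 0, 0, 0, 0, 15, 0, 0, 0, 0, 15]}}

```text
time: 11.65
tool_pos: [574.7, 67.6, 155.3]
tcp_rot: [3.141, -0.002, -2.959]
contact_force: [-4.0, 3.7, -1.2]
grip_width: 27.6
finger_force: 30.0
```

{"api": "step_arm", "payload": {"deltas": [0.5, 0.1, -1.1, 0, 15, 0.5, 0.1, -1.1, 0, 15, 0.5, 0.1, -1.1, 0, 15, 0, 0, 0, 0, 15, 0.4, 0.1, -0.9, 0, 15, 0.4, 0.1, -0.9, 0, 15, 0.4, 0, -0.9, 0, 15, 0.4, 0, -0.9, 0, 15, 0, 0, 0, 0, 15, 0, 0, 0, 0, 15]}}

```text
time: 12.9
tool_pos: [576.2, 68.0, 153.2]
tcp_rot: [3.141, -0.003, -2.959]
contact_force: [-24.9, 1.0, 33.1]
grip_width: 27.6
finger_force: 30.0
```

```bash
python3 - <<'E'
from h import *
from plant import *
s=capture("side");o=get_obs();print(o['tool_pos'],o['tcp_rot'],o['contact_force'],o['moment'],o['grip_width'])
cv2.imwrite("pics/g.png",crop(s[:,:,::-1],225,120,100,80,7))
E
```

```text
[576.17076338  67.93041238 153.23146855] [ 3.14145745e+00 -2.75806098e-03 -2.95889283e+00] [-23.52838611   1.52447981  32.62074143] [0.85024568 3.73707908 0.17225334] 27.880450698695057
```

View pics/g.png

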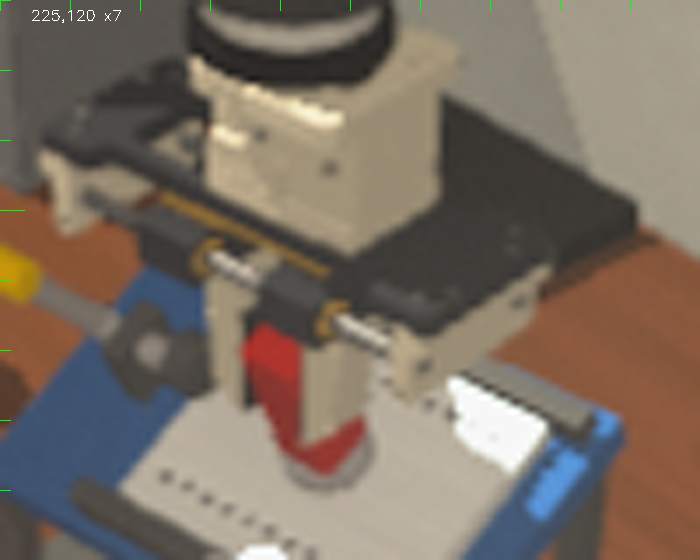

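The picture shows the collar on the template at about (271,186), and the normal force rose to about 39 N, so it looks seated. I'll relieve the push, release, and raise the gripper.

{"api": "step_arm", "payload": {"deltas": [-1.2, 0, 2, 0, 15, -0.6, 0, 1, 0, 15, 0, 0, 0, 0, 44, 0, 0, 0, 0, 44, 0, 0, 0, 0, 44, 0, 0, 10, 0, 44, 0, 0, 20, 0, 44, -5, 0, 40, 0, 44, -20, 0, 40, 0, 44, -30, 0, 0, 0, 44]}}

```text
time: 14.2
tool_pos: [523.5, 67.7, 265.8]
tcp_rot: [-3.14, 0.008, -2.96]
contact_force: [-0.5, 0.7, -1.1]
grip_width: 44.0
finger_force: 0.0
```

{"api": "step_arm", "payload": {"deltas": [-40, 5, 0, 0, 0, -40, 5, 0, 0, 0, -30, 10, 0, 0, 0, 0, 10, 0, 0, 0, 0, 0, 0, 0, 0, 0, 0, 0, 0, 0, 0, 0, 0, 0, 0, 0, 0, 0, 0, 0, 0, 0, 0, 0, 0, 0, 0, 0, 0, 0]}}

```text
time: 15.45
tool_pos: [412.0, 97.8, 261.9]
tcp_rot: [3.142, -0.0, -2.96]
contact_force: [0.2, -0.5, 0.1]
grip_width: 0.5
finger_force: 0.0
```

```bash
python3 - <<'E'
from h import *
from fit import Rd
from plant import *
q=np.load("q.npy");n=Rd(q[3])[:,2]
s=capture("side");t=capture("top");o=get_obs();print(o['tool_pos'],o['contact_force'],o['grip_width'])
a=crop(s[:,:,::-1],235,120,80,80,5);b=crop(t[:,:,::-1],220,165,80,80,5)
B=q[:3]
for c,nm,x0,y0 in((a,"side",235,120),(b,"top",220,165)):
    for L in ((0,0,10),(0,0,18),(0,0,88)):
        u=proj(nm,B+Rd(q[3])@np.array(L,float))[0];cv2.drawMarker(c,(int((u[0]-x0)*5+2),int((u[1]-y0)*5+2)),(255,255,0),0,8,1)
    z=proj(nm,[B+Rd(q[3])@np.array([19*np.cos(k),19*np.sin(k),10]) for k in np.linspace(0,6.28,40)])
    cv2.polylines(c,[((z-[x0,y0])*5+2).astype(int)],True,(0,255,255),1)
cv2.imwrite("pics/h.png",np.hstack([a,b]))
E
```

```text
[411.99292805  97.84876422 261.95235925] [ 0.23713206  0.10569056 -0.34497702] 0.7755471463735438
```

View pics/h.png

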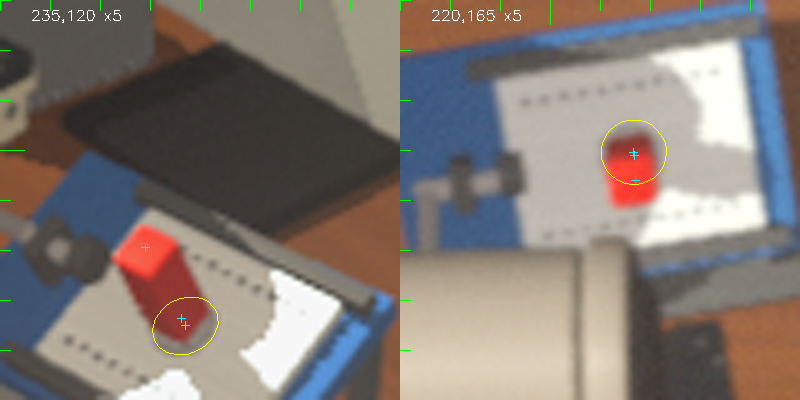

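The picture shows the pin free-standing. Its handle top is at (264,170) in the side view and (266,202) in the top view, matching the seated model's markers. I'll check the seating depth and template offset numerically, without another view.

```bash
cat > chk.py <<'E'
from h import *
from fit import Rd
from plant import *
q=np.load("q.npy");Rm=Rd(q[3]);C={};I={}
for n,(x,y,w,h) in dict(side=(250,155,35,40),top=(250,180,40,40)).items():
    im=capture(n);I[n]=im;r=im[y:y+h,x:x+w].astype(int)
    m=((r[:,:,0]>215)&(r[:,:,1]<130)&(r[:,:,2]<130)).astype(np.uint8)
    ys,xs=np.nonzero(m);C[n]=np.array([xs.mean()+x,ys.mean()+y]);print(n,C[n],m.sum(),xs.min()+x,xs.max()+x,ys.min()+y,ys.max()+y)
X,e=tri(C["side"],C["top"]);print("handle top",X,e,"local",(Rm.T@(X-q[:3])).round(1))
print("pred px",[proj(n,q[:3]+Rm@[0,0,88.]) for n in("side","top")])
# template right edge in the top view: sample intensity along local y at edge
for xl in (-30,-20,20,30,40):
    ys=np.arange(-85,-50,1.);pp=proj("top",[q[:3]+Rm@[xl,y,10.] for y in ys]).astype(np.float32)
    v=cv2.remap(I["top"][:,:,0].astype(np.float32),pp[:,:1].copy(),pp[:,1:].copy(),1).ravel()
    k=np.argmax(np.diff(v));print("edge y",xl,ys[k]+.5, "shift",ys[k]+.5+70)
E
python3 chk.py
```

```text
side [263.48684211 169.73684211] 76 258 269 165 174
top [265.74074074 200.85185185] 81 261 270 196 205
handle top [570.   68.6 185.8] 0.1 local [-0.5  2.5 83.9]
pred px [array([[263.79799955, 169.11826833]]), array([[266.69880933, 200.7408246 ]])]
edge y -30 -70.5 shift -0.5
edge y -20 -71.5 shift -1.5
edge y 20 -70.5 shift -0.5
edge y 30 -69.5 shift 0.5
edge y 40 -70.5 shift -0.5
```

Template offset is about 0 and the handle top is at seated height. Next, the clamp: I go behind the bar with the fingers shut.

{"api": "step_arm", "payload": {"deltas": [0, 25, 0, 0, 0, 0, 35, -5, 0, 0, 20, 10, -20, 0, 0, 20, 0, -25, 0, 0, 18.8, 0, -20, 0, 0, 0, 0, -8, 0, 0, 8, 1.5, 0, 0, 0, 8, 1.5, 0, 0, 0, 4, 0.7, 0, 0, 0, 0, 0, 0, 0, 0]}}

```text
time: 16.9
tool_pos: [489.9, 171.5, 184.5]
tcp_rot: [3.142, -0.002, -2.959]
contact_force: [-5.0, -1.1, 2.6]
grip_width: 0.3
finger_force: 2.4
```

{"api": "step_arm", "payload": {"deltas": [5, 0.9, 4, 0, 0, 7, 1.3, 5, 0, 0, 8, 1.5, 5, 0, 0, 7, 1.3, 4, 0, 0, 7, 1.3, 3, 0, 0, 7, 1.3, 2, 0, 0, 8, 1.5, 2, 0, 0, 8, 1.5, 1, 0, 0, 8, 1.5, 0, 0, 0, 0, 0, 0, 0, 0]}}

```text
time: 18.15
tool_pos: [556.8, 183.7, 209.6]
tcp_rot: [3.142, 0.001, -2.96]
contact_force: [1.1, 0.3, -0.3]
grip_width: 0.3
finger_force: 0.0
```

{"api": "step_arm", "payload": {"deltas": [5, 0.9, -0.5, 0, 0, 5, 0.9, -0.5, 0, 0, 5, 0.9, -1, 0, 0, 4, 0.7, -1, 0, 0, 3, 0.5, -1, 0, 0, 2, 0.4, -0.5, 0, 0, 2, 0.4, 0, 0, 0, 1, 0.2, 0, 0, 0, 0, 0, 0, 0, 0, 0, 0, 0, 0, 0]}}

```text
time: 19.4
tool_pos: [579.9, 188.1, 205.5]
tcp_rot: [-3.141, -0.007, -2.959]
contact_force: [-13.2, -3.3, 8.5]
grip_width: 0.3
finger_force: 7.3
```

{"api": "step_arm", "payload": {"deltas": [1.5, 0.3, 0, 0, 0, 1, 0.2, 0, 0, 0, 0, 0, 0, 0, 0, -3, -0.6, 0, 0, 0, -15, -2.7, 0, 0, 0, -35, -6, 0, 0, 0, -55, -10, 10, 0, 0, -50, -10, 20, 0, 0, -20, 0, 20, 0, 0, 0, 0, 0, 0, 0]}}

```text
time: 20.65
tool_pos: [407.6, 160.0, 257.1]
tcp_rot: [3.142, 0.005, -2.959]
contact_force: [0.6, 0.3, -0.1]
grip_width: 0.2
finger_force: 0.0
```

```bash
cat > ck2.py <<'E'
from chk import *
print(get_obs()['tool_pos'],get_obs()['time'])
C={}
h=q[:3]+Rm@[0,118,25.]
f=lambda a:q[:3]+Rm@(np.array([0,118,25.])+90*np.array([np.sin(a-.35),0,np.cos(a-.35)]))
for n in("side","top"):
    u=proj(n,f(1.1))[0].astype(int);x,y=u-30;r=I[n][y:y+60,x:x+60].astype(int)
    m=(r[:,:,0]>110)&(r[:,:,2]<50)&(r[:,:,1]>.6*r[:,:,0])
    ys,xs=np.nonzero(m);C[n]=np.array([xs.mean()+x,ys.mean()+y]) if m.any() else None;print(n,C[n],m.sum(),"pred1.1",proj(n,f(1.1)),"1.0",proj(n,f(1.)))
X,e=tri(C["side"],C["top"]);L=Rm.T@(X-q[:3]);print(X,e,L,"angle",np.arctan2(L[0],L[2]-25)+.35)
E
python3 ck2.py
```

```text
side [263.48684211 169.73684211] 76 258 269 165 174
top [265.74074074 200.85185185] 81 261 270 196 205
handle top [570.   68.6 185.8] 0.1 local [-0.5  2.5 83.9]
pred px [array([[263.79799955, 169.11826833]]), array([[266.69880933, 200.7408246 ]])]
edge y -30 -70.5 shift -0.5
edge y -20 -69.5 shift 0.5
edge y 20 -70.5 shift -0.5
edge y 30 -69.5 shift 0.5
edge y 40 -70.5 shift -0.5
[408.1377146  159.83042185 255.26218409] 20.75
side [245.32407407 137.15740741] 108 pred1.1 [[245.42546877 136.39673869]] 1.0 [[243.26003435 136.86553162]]
top [216.68367347 187.55102041] 98 pred1.1 [[220.17874573 185.89539484]] 1.0 [[220.45488901 188.75877499]]
[602.  200.6 210.5] 1.47 [ 60.06642301 126.55359675  82.88004781] angle 1.1539330530973193
```

```bash
python3 -c "
from plant import *
print(close_job())"
```

```text
the job is handed in; nothing more can be done
None
```

The steel pin is driven through the template into the jig with its collar down and the holes in line to within about 1 mm, the clamp lever is swung fully over to its stop, and the job was handed in at about 21 s (no verdict came back).

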